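# Hold the dosing lever at its third click

### The job

An espresso cup stands in the way of the selector lever on the steel dosing console. Lift it off and stand it upright, well within the slatted drip tray; then push the lever round by its black knob, past the first two clicks to the third (the three red dots), and finish while still holding it there against its return spring. Do not let the lever run into the cup, and leave the tamper, the milk jug and the chocolate tin where they are.

Things in the scene. Friction and masses are not known exactly. Their poses are not given: they have to be found in the camera images.
- console: low steel box fixed to the counter, flat top 50 mm above the counter. Origin: on the counter, directly under the lever's vertical pivot; z up. The box reaches from -140 to +85 mm along its x and +-110 mm along its y. Dots are painted on the top 119 mm from the pivot, level with the knob positions: one blue (rest), one yellow (first click), two orange (second), three red (third)
- lever (a joint): angle of the selector lever, rad: 0 at rest, growing as it turns anticlockwise seen from above. Clicks (detents) at 0.4, 0.8 and 1.2; hard stop at 1.5. Once let go, a spring returns it to 0 from anywhere; pushing it at the knob takes about 2 to 7 N, varying by 1.5 N either way between clicks. The knob's centre lies 90 mm from the pivot in direction (pi - 0.6 + angle), measured anticlockwise from the console's x axis
- lever_knob (a point): centre of the lever's upright black knob: a cylinder 22 mm in diameter and 50 mm tall, from 20 to 70 mm above the console's top (this point is at 45 mm). It is fixed on the end of a flat steel arm (arm's top 15 mm above the console) that runs to a hub 30 mm in radius and 14 mm high. Travels on a circle of 90 mm radius about the pivot
- cup_mid (a point): centre, half-way up, of the small white espresso cup: 54 mm in diameter, 58 mm tall, walls 4 mm, 0.1 to 0.2 kg; it stands upright on the console in the path of the knob. Its ear sticks out along its own +y, so it is gripped across its own x; z up
- tray: slatted drip tray fixed to the counter, 160 x 160 mm, top 12 mm above the counter; origin at the centre of its underside on the counter
- tamper_mid (a point): bystander: tamper with a steel foot and dark wooden grip, standing on the console behind the lever, 56 mm in diameter, 75 mm tall; point half-way up
- jug_mid (a point): bystander: steel milk jug on the counter beyond the tray, 76 mm in diameter, 95 mm tall; point half-way up
- tin_mid (a point): bystander: red chocolate tin with orange cap on the counter beyond the console, 72 mm in diameter, 120 mm tall; point half-way up

How it is judged (in metres and radians):
On the way, in this order (a step that is already met when the one before it is completed fails the run):
1. the cup stands upright on the tray, let go, with the lever still at rest (x of cup_mid in the frame of tray between -0.055 and 0.055 m and y of cup_mid in the frame of tray between -0.055 and 0.055 m and z of cup_mid in the frame of tray below 0.046 m and angle between cup_mid's own z axis and vertical below 0.12 rad and contact force between the fingers and cup below 0.1 N and contact force between cup and tray above 0.3 N and value of joint lever below 0.15 rad), for 0.2 s.
2. the lever is past the second click, short of the third (value of joint lever between 0.82 and 1.06 rad).
3. the lever is held at the third click by the gripper (value of joint lever between 1.06 and 1.36 rad and contact force between any of the fingers, the arm and lever above 1.5 N), for 0.3 s.
At the end, for the whole second after the job is handed in: The lever stands still at the third click (1.06 to 1.36 rad), held there by the gripper with more than 1.5 N; the cup stands at rest upright (within 0.12 rad) and let go on the tray, its centre within 55 mm of the tray's centre along both of the tray's axes (all of step 3 and velocity of joint lever between -0.1 and 0.1 rad/s and x of cup_mid in the frame of tray between -0.055 and 0.055 m and y of cup_mid in the frame of tray between -0.055 and 0.055 m and z of cup_mid in the frame of tray below 0.046 m and angle between cup_mid's own z axis and vertical below 0.12 rad and contact force between the fingers and cup below 0.1 N and contact force between cup and tray above 0.3 N and linear speed of cup below 0.02 m/s); the arm keeps its last pose, push and grip.
It fails at once if the lever runs into the cup (contact force between lever and cup above 1 N).
It fails at once if the tamper is disturbed (moved over 20 mm) (distance of tamper_mid from where it was at the start of the episode above 0.02 m).
It fails at once if the jug is disturbed (moved over 20 mm) (distance of jug_mid from where it was at the start of the episode above 0.02 m).
It fails at once if the tin is disturbed (moved over 20 mm) (distance of tin_mid from where it was at the start of the episode above 0.02 m).
It also fails if it takes over 59 s, if anything falls off the work surface, if the arm or the gripper's body presses on something with over 40 N, if the wrist force passes 120 N, or if a joint passes its speed limit or range.

### The arm

A 7-joint arm with a two-finger parallel gripper is mounted at the origin on the work surface. World frame = base frame: x ahead of the robot, y to its left, z up, the work surface at z = 0. Lengths are in mm, angles in rad, forces in N, time in s.
With the tool pointing down it reaches from about 425 to 925 mm from the base axis. Payload 6.8 kg.
Tool frame: the origin (TCP) lies on the mounting face of the last link; the fingertips stand 173 mm ahead of it and the grasp point (between the pads) lies 155 mm ahead of it (bot.tip_reach is the distance from the TCP to the fingertips, in mm); z points along the fingers, y is the direction in which the jaws open and shut (so a half turn about z gives the same grasp; the last joint's range is limited). The gripper opens to 85 mm and grips with 20 to 120 N. Pads are 22 mm wide; open, the fingers measure 114 mm over their backs; the gripper's body (76 mm by 85 mm) begins 54 mm behind the grasp point. The pads swing forward as they close: fully open they stand 13 mm farther back than shut.
Start: joints at [1.227, 0.477, 0.022, 1.555, -0.011, 1.109, -0.083], TCP at [157.699, -656.333, 404.708] pointing down, gripper open.
Joint ranges: [-2.96, 2.96], [-0.34, 2.1], [-1.41, 1.46], [0.24, 2.44], [-1.37, 4.51], [0.17, 1.92], [-2.96, 2.96]. Speed limits (rad/s): [2.39, 2.39, 3.14, 3.14, 3.14, 3.14, 3.14].

### API

Orientations are given as a unit quaternion [x, y, z, w].
In Python, from cell import bot, vision, ticket gives the robot as it stands.
- The arm moves only by the tool arm_command, never from a script. Its arguments are lists of equal length, an entry for each row: "delta_pos": the shift along the tool's x, y, z in cm, a list of three; "twist": the turn about the tool's z in rad; "gripper": the closure, from 0 (fully open) to 1 (shut). A call has 1 to 8 rows; each row is the pose to reach, as a shift and turn from the pose measured when the call began, along the tool's axes at that moment; what a row does not reach only later rows make up. A row lasts 1/10 s, in which the tool goes at most 50 mm and 8.59 degrees, less where a joint would pass 70% of its speed; a pose out of reach is approached as far as the arm can. A call with a gripper value outside its range is refused whole. The fingers move at their own pace and stop on an object; the grip force is fixed at half the most. Time passes only in rows, so rows that repeat a pose let the fingers close. It gives the time, the measured TCP pose, the force and the opening at its end, in the units of the state.
- bot.observe(): the state, without advancing time (a new reading comes with each control period).
- vision.snapshot(name): name is "side" or "top" or "wrist"; returns a dict with "frame" (400x640x3 uint8, red, green, blue), "range_z" (400x640 float32, mm along the optical axis (not along the pixel's ray), 0 where there is no reading), "mtx" (3x3 intrinsics, pixels), "R" (3x3) and "t" (3): a world point X has camera coordinates R X + t. Camera axes: x right, y down, z forward; pixel columns grow to the right and rows downward; lengths in mm; the calibration is good to about 2 mm. A picture is of the moment at which its call begins.
- ticket.hand_in(): hands the job in, once; it reports no verdict.
The state is a dict: "time_s": time; "joints": joint angles; "qvel": joint speeds; "joint_torque": joint torques, N m; "position": TCP position; "eef_rot": TCP orientation; "force": force on the tool from outside, world axes, zero at the start; "moment": the same for the moment, N m; "finger_gap": finger opening in mm.
Only numpy, scipy, OpenCV 4.12 (cv2) and the standard library are available. Lean on these libraries where they do the work, as an engineer would, in place of code of your own. Each camera call takes 0.05 s, during which the arm holds its last target. There are 200 camera calls.

## Working session

There is one attempt and no reset: what is moved stays moved. The work goes in short steps, Python scripts to look and compute and a tool call to move; the robot and the scene stay as the last step left them, time stands still between calls to the robot, and variables do not carry over. Pictures are saved under pics/ and viewed, about 8 in all and at most 12, crops included, and the job is handed in when it is done.

Besides the shell and the picture viewer there is one more tool, called after ">>>" in YAML: its name, and indented under it one key for each argument. arm_command: Moves the arm, as the interface text tells. Its arguments: {"type":"object","properties":{"delta_pos":{"type":"array","items":{"type":"array","items":{"type":"number"}}},"twist":{"type":"array","items":{"type":"number"}},"gripper":{"type":"array","items":{"type":"number"}}},"required":["delta_pos","twist","gripper"]}

```bash
ls; mkdir -p pics
cat > h.py <<'E'
import numpy as np, cv2
from cell import bot, vision, ticket
def snap(n,f=None):
    s=vision.snapshot(n); np.savez('/tmp/%s.npz'%n,**s)
    if f: cv2.imwrite('pics/'+f,s['frame'][:,:,::-1])
    return s
def cloud(s):
    d=s['range_z']; h,w=d.shape; K=s['mtx']; u,v=np.meshgrid(np.arange(w),np.arange(h))
    c=np.stack([(u-K[0,2])/K[0,0]*d,(v-K[1,2])/K[1,1]*d,d],-1)
    return (c-s['t'])@s['R']
def ray(s,u,v,z):
    K=s['mtx']; r=s['R'].T@np.linalg.solve(K,[u,v,1.]); o=-s['R'].T@s['t']
    return o+r*(z-o[2])/r[2]
E
python3 - <<'E'
from h import *
for n in ('top','side'):
    s=snap(n,n+'1.png'); print(n,s['mtx'],-s['R'].T@s['t'],s['R'])
print(bot.observe(),bot.tip_reach)
E
```

```text
pics
top [[456.25474284   0.         318.91800888]
 [  0.         456.25474284 199.66510221]
 [  0.           0.           1.        ]] [ 432.94336616   41.491014   1024.96808962] [[ 0.00536366 -0.99997691  0.00417341]
 [-0.98296653 -0.00603903 -0.18368544]
 [ 0.1837064  -0.00311709 -0.98297622]]
side [[436.63547162   0.         318.80515582]
 [  0.         436.63547162 194.74525739]
 [  0.           0.           1.        ]] [ 176.94389683 -456.93317066  561.83870372] [[ 0.7150104  -0.69905267  0.00924618]
 [-0.40323161 -0.42316832 -0.81137713]
 [ 0.57110803  0.57641473 -0.58444989]]
{'time_s': 0.1, 'joints': array([ 1.22694771,  0.47769562,  0.02233865,  1.55631914, -0.01148352,
        1.10931705, -0.08308319]), 'qvel': array([-0.00034423, -0.00111891,  0.0002499 , -0.0024356 , -0.00017322,
       -0.0005765 , -0.00043223]), 'joint_torque': array([ 5.58397893e-03, -5.97755563e+01,  1.61407817e+00, -2.81949681e+01,
        1.28724807e-02,  4.99742600e-03, -2.14867833e-05]), 'position': array([ 157.61361174, -656.09074398,  403.85139335]), 'eef_rot': array([ 9.93057714e-01,  1.17625370e-01, -1.58433955e-04, -7.89752137e-04]), 'force': array([ 0.45310251,  0.19342882, -0.03455349]), 'moment': array([-0.01894806, -0.02877517, -0.02379604]), 'finger_gap': 85.12804663664974} 173.4
```

View pics/top1.png

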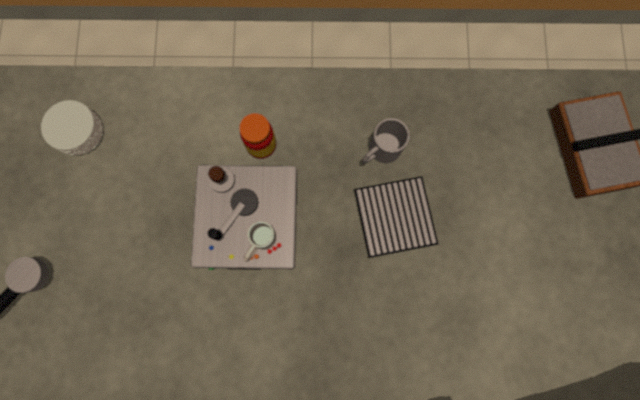

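View pics/side1.png

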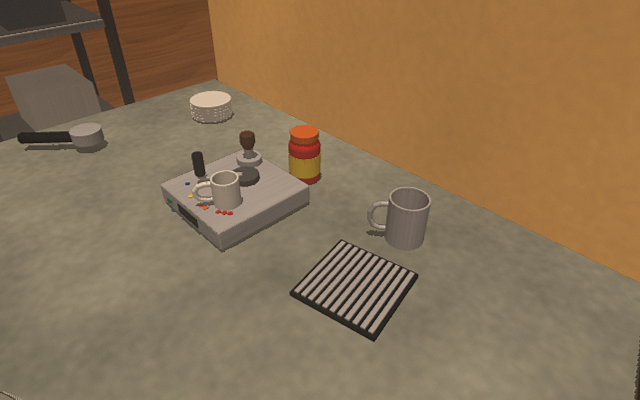

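The top view shows the hub at about (245,202), knob (215,234), cup (262,236) with its ear toward (249,257), the dots from blue (211,247) to red (275,248), tray (397,217), jug (391,137), tin (257,133) and tamper (220,178). The side view agrees.

```bash
cat > m.py <<'E'
from h import *
s=dict(np.load('/tmp/top.npz')); f=s['frame']; P=cloud(s)
hsv=cv2.cvtColor(f,cv2.COLOR_RGB2HSV)
def at(m): v,u=np.nonzero(m); return u.mean(),v.mean(),len(u)
def box(m,u0,u1,v0,v1):
    o=np.zeros_like(m); o[v0:v1,u0:u1]=m[v0:v1,u0:u1]; return o
x=P[...,0];y=P[...,1];z=P[...,2]
# console top from depth: edges
m=box((abs(z-50)<4),185,305,155,280).astype(np.uint8)
c=max(cv2.findContours(m,0,2)[0],key=cv2.contourArea); pts=P[c[:,0,1],c[:,0,0]][:,:2].astype(np.float32)
r=cv2.minAreaRect(pts); print('console',r)
# tray by depth and by dark frame
m=box((z>7)&(z<20),345,445,168,265).astype(np.uint8)
c=max(cv2.findContours(m,0,2)[0],key=cv2.contourArea); print('tray',cv2.minAreaRect(P[c[:,0,1],c[:,0,0]][:,:2].astype(np.float32)))
sat=hsv[...,1]>110
H=hsv[...,0]
for n,(a,b),bx in (('blue',(100,130),(200,225,240,254)),('yel',(22,35),(222,245,250,265)),('or',(8,20),(245,265,250,265))):
    q=box(sat&(H>=a)&(H<=b),*bx)
    if q.any(): u,v,k=at(q); print(n,u,v,k,ray(s,u,v,50))
q=box(sat&((H<7)|(H>172)),262,290,238,258); u,v,k=at(q); print('red',u,v,k,ray(s,u,v,50))
def top(n,bx,z0,z1):
    q=box((z>z0)&(z<z1),*bx); u,v,k=at(q); p=P[q]; (cx,cy),rr=cv2.minEnclosingCircle(p[:,:2].astype(np.float32)); print(n,k,p.mean(0),'circ',cx,cy,rr,'z',p[:,2].max())
top('cuprim',(240,285,215,265),98,114)
q=box((z>60)&(z<114),240,285,215,265); p=P[q]; print('cup all',p.mean(0))
top('knob',(200,232,220,245),108,130)
top('hub',(228,262,188,218),60,69)
top('tamper',(205,238,160,192),110,135)
top('jug',(360,415,115,165),85,105)
top('tin',(238,278,110,160),110,130)
# ear: rim-level lower parts
big=cv2.resize(f[150:280,180:310],None,fx=5,fy=4.6,interpolation=3); cv2.imwrite('pics/c1.png',big[:,:,::-1])
E
python3 m.py
```

```text
console ((580.7257080078125, 200.50497436523438), (219.60980224609375, 224.47735595703125), 89.57371520996094)
tray ((587.0896606445312, -133.24520874023438), (160.37643432617188, 160.6322784423828), 11.341596603393555)
blue 211.0 247.28571428571428 7 [510.54416665 267.73215651  50.        ]
yel 231.0 256.3333333333333 18 [491.62521482 224.38168823  50.        ]
or 254.88888888888889 256.44444444444446 27 [491.67550558 173.69067241  50.        ]
red 273.72131147540983 248.11475409836066 61 [509.54317568 134.13681863  50.        ]
cuprim 242 [526.10305838 162.86753786 105.28818189] circ 521.8690185546875 164.81263732910156 40.79290771484375 z 111.8324481320933
cup all [524.39313904 163.59456615  93.64896789]
knob 101 [533.51640158 250.5690282  118.68905983] circ 534.0247802734375 251.3986358642578 10.547551155090332 z 124.35480926724537
hub 637 [606.12557844 201.71465704  64.11504473] circ 606.0756225585938 209.5592041015625 39.009464263916016 z 68.63580108442235
tamper 205 [655.38662126 249.19369749 120.61159439] circ 657.0348510742188 250.28189086914062 16.457183837890625 z 128.2981217999317
jug 293 [ 749.24561701 -113.13530559   92.78769134] circ 748.0845336914062 -111.10973358154297 41.52937316894531 z 100.66749744532319
tin 715 [753.72442463 174.64543694 119.6330278 ] circ 754.7723388671875 174.84722900390625 31.91963005065918 z 124.7780881192201
```

View pics/c1.png

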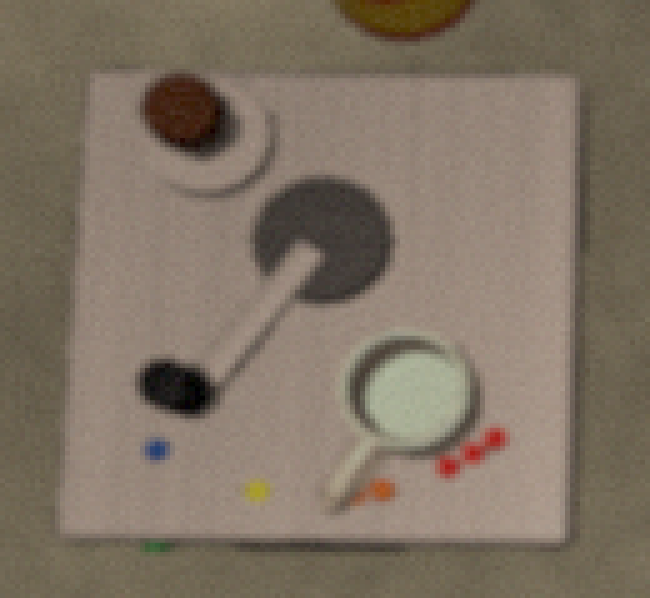

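```bash
cat >> h.py <<'E'
def go(x,y,z,twist=0.):
    "delta in tool axes (cm) from the current pose to world TCP x,y,z"
    from scipy.spatial.transform import Rotation as R
    o=bot.observe(); r=R.from_quat(o['eef_rot']); d=r.inv().apply(np.array([x,y,z])-o['position'])/10
    X=r.as_matrix()[:,0]; print(np.round(o['position'],1),'toolx deg',np.round(np.degrees(np.arctan2(X[1],X[0])),1),'-> cm',np.round(d,2))
E
python3 - <<'E'
from h import *
s=dict(np.load('/tmp/top.npz')); P=cloud(s)
print('cup top', ray(s,262,235,108)); f=s['frame'].astype(int)
print('ear outer',[ray(s,180+333/5,150+505/4.6,z).round(1) for z in (65,79,95)])
e=P[236:260,240:262]; m=(e[...,2]>62)&(e[...,2]<105); q=e[m]; q=q[np.hypot(q[:,0]-524,q[:,1]-163)>30]; print(len(q),q.mean(0),q.round()[::6])
# side-view cup check
S=dict(np.load('/tmp/side.npz')); Q=cloud(S); m=np.zeros(Q.shape[:2],bool); m[165:215,205:245]=1; m&=(Q[...,2]>60)&(Q[...,2]<112); p=Q[m]
print('side cup',p.min(0),p.max(0),np.median(p,0))
print(ray(S,226,178,108))
go(480,-350,404); go(524,164,300)
E
```

```text
cup top [531.20103438 152.84708328 108.        ]
ear outer [array([483.7, 188.7,  65. ]), array([483. , 186.6,  79. ]), array([482.2, 184.1,  95. ])]
61 [491.37850271 183.56621443  90.81420154] [[502. 183. 100.]
 [498. 179. 100.]
 [495. 177. 101.]
 [494. 181.  97.]
 [492. 187.  99.]
 [494. 179.  68.]
 [490. 181.  97.]
 [487. 187. 101.]
 [486. 192.  91.]
 [487. 183.  73.]
 [485. 184.  78.]]
side cup [494.94619165 126.20046687  60.00913532] [623.37166513 247.02860155 109.34611258] [529.06698745 153.35867421  86.78669522]
[532.13698086 148.8607637  108.        ]
[ 157.6 -656.1  403.9] toolx deg 13.5 -> cm [ 3.850e+01 -2.223e+01  2.000e-02]
[ 157.6 -656.1  403.9] toolx deg 13.5 -> cm [ 54.78 -71.16  10.49]
```

>>> arm_command:
  delta_pos:
    - [38.5,-22,0]
    - [38.5,-22,0]
    - [38.5,-22,0]
    - [38.5,-22,0]
    - [38.5,-22,0]
    - [38.5,-22,0]
    - [38.5,-22,0]
    - [38.5,-22,0]
  twist: [-1.2,-1.2,-1.2,-1.2,-1.2,-1.2,-1.2,-1.2]
  gripper: [0,0,0,0,0,0,0,0]

```text
time_s: 0.9
position: [449.9, -380.5, 404.0]
eef_rot: [0.751, 0.66, 0.0, -0.001]
force: [1.2, -0.4, -0.5]
finger_gap: 85.4
```

Run:
```python
from h import *
go(531,153,340)
```

```text
[ 449.9 -380.5  404. ] toolx deg 82.6 -> cm [53.94  1.19  6.48]
```

>>> arm_command:
  delta_pos:
    - [53.9,1.2,0]
    - [53.9,1.2,0]
    - [53.9,1.2,0]
    - [53.9,1.2,0]
    - [53.9,1.2,0]
    - [53.9,1.2,0]
    - [53.9,1.2,0]
    - [53.9,1.2,0]
  twist: [-1.08,-1.08,-1.08,-1.08,-1.08,-1.08,-1.08,-1.08]
  gripper: [0,0,0,0,0,0,0,0]

```text
time_s: 1.7
position: [509.4, 15.0, 404.6]
eef_rot: [0.303, 0.953, 0.0, -0.001]
force: [1.3, -0.8, -0.8]
finger_gap: 85.1
```

Run:
```python
from h import *
go(531,153,370)
```

```text
[509.4  15.  404.6] toolx deg 144.7 -> cm [ 6.21 12.51  3.47]
```

>>> arm_command:
  delta_pos:
    - [6.2,12.5,3.5]
    - [6.2,12.5,3.5]
    - [6.2,12.5,3.5]
    - [6.2,12.5,3.5]
    - [6.2,12.5,3.5]
    - [6.2,12.5,3.5]
  twist: [0,0,0,0,0,0]
  gripper: [0,0,0,0,0,0]

```text
time_s: 2.3
position: [531.1, 151.6, 369.5]
eef_rot: [0.304, 0.953, -0.0, -0.001]
force: [0.2, 0.5, 0.2]
finger_gap: 85.3
```

Run:
```python
from h import *
s=snap('wrist','w1.png'); P=cloud(s)
m=(P[...,2]>102)&(P[...,2]<113)&(np.hypot(P[...,0]-531,P[...,1]-153)<45)
p=P[m]; print(m.sum(),p.mean(0),cv2.minEnclosingCircle(p[:,:2].astype(np.float32)), -s['R'].T@s['t'])
q=P[(P[...,2]>60)&(P[...,2]<102)&(np.hypot(P[...,0]-531,P[...,1]-153)>33)&(np.hypot(P[...,0]-531,P[...,1]-153)<65)]; print(len(q),q.mean(0) if len(q) else 0)
go(531,153,240)
```

```text
1183 [526.81389988 156.8697412  106.92739759] ((522.2603759765625, 157.93429565429688), 34.495399475097656) [461.22153611 200.41162626 339.19195064]
654 [523.72859712 183.19153972  84.30732311]
[531.2 151.2 369.7] toolx deg 144.6 -> cm [ 0.11  0.14 12.97]
```

View pics/w1.png

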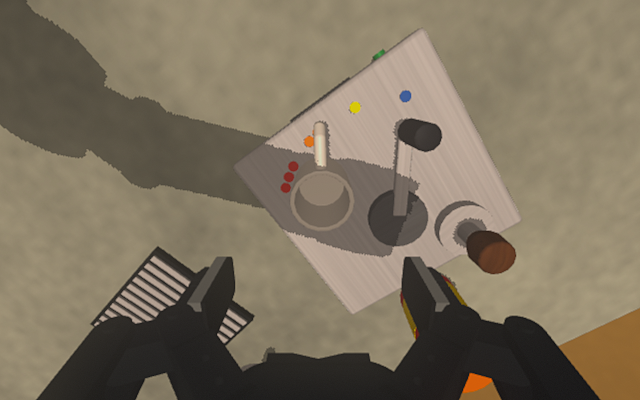

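The wrist view shows the cup rim centred at (322,200), with the ear pointing straight up to (320,122). That puts the ear along tool x and square to the jaws. The knob is at (420,134).

Run:
```python
from h import *
s=dict(np.load('/tmp/wrist.npz'))
print(ray(s,322,199,108), ray(s,320,123,95), ray(s,426,135,120))
```

```text
[528.69542914 156.29651834 108.        ] [478.58647331 189.76529194  95.        ] [528.66576132 249.14379245 120.        ]
```

>>> arm_command:
  delta_pos:
    - [0.3,0.2,4]
    - [0.3,0.2,8]
    - [0.3,0.2,11]
    - [0.3,0.2,13]
    - [0.3,0.2,13]
    - [0.3,0.2,13]
  twist: [0,0,0,0,0,0]
  gripper: [0,0,0,0,0,0]

```text
time_s: 2.95
position: [530.2, 153.6, 240.3]
eef_rot: [0.305, 0.952, -0.0, -0.0]
force: [-0.7, 0.9, 1.0]
finger_gap: 85.5
```

>>> arm_command:
  delta_pos:
    - [0,0,0]
    - [0,0,0]
    - [0,0,0]
    - [0,0,0]
    - [0,0,0]
    - [0,0,0]
    - [0,0,0]
    - [0,0,0]
  twist: [0,0,0,0,0,0,0,0]
  gripper: [0.2,0.3,0.5,0.8,1,1,1,1]

```text
time_s: 3.75
position: [530.9, 153.8, 241.9]
eef_rot: [0.305, 0.952, 0.0, 0.001]
force: [-0.0, -0.2, 7.5]
finger_gap: 52.2
```

>>> arm_command:
  delta_pos:
    - [0,0,0]
    - [0,0,-0.5]
    - [0,0,-2]
    - [0,0,-4]
    - [0,0,-6]
    - [0,0,-8]
    - [0,0,-9]
    - [0,0,-9]
  twist: [0,0,0,0,0,0,0,0]
  gripper: [1,1,1,1,1,1,1,1]

```text
time_s: 4.55
position: [531.1, 154.1, 333.8]
eef_rot: [0.305, 0.952, 0.001, 0.002]
force: [0.3, 0.2, -1.3]
finger_gap: 52.1
```

Run:
```python
from h import *
print(bot.observe()['force'],bot.observe()['finger_gap'],bot.observe()['joints'])
go(587,-133,330); go(587,-133,330)
snap('wrist','w2.png')
```

```text
[ 0.32796143  0.2460628  -1.30863189] 52.0831794185318 [ 0.1806509   0.4552276  -0.73253829  1.88209331  0.37485166  0.94004262
  0.2250335 ]
[531.1 154.1 333.8] toolx deg 144.5 -> cm [-21.23 -20.11   0.39]
[531.1 154.1 333.8] toolx deg 144.5 -> cm [-21.23 -20.11   0.39]
```

View pics/w2.png

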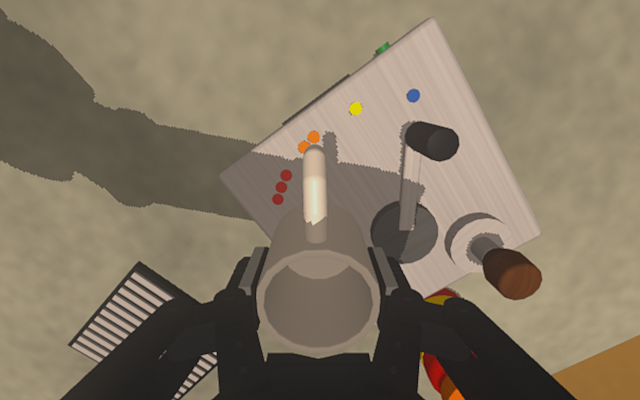

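The cup is held upright between the pads, centred at about (318,300), and the lever is still at rest. I'll carry it to the tray.

>>> arm_command:
  delta_pos:
    - [-2,-2,0]
    - [-5,-5,0]
    - [-9,-8.5,0]
    - [-13,-12,0]
    - [-17,-16,0]
    - [-20,-19,0]
    - [-21.2,-20.1,0]
    - [-21.2,-20.1,0]
  twist: [0,0,0,0,0,0,0,0]
  gripper: [1,1,1,1,1,1,1,1]

```text
time_s: 5.4
position: [586.0, -138.5, 330.8]
eef_rot: [0.309, 0.951, -0.001, 0.0]
force: [-0.6, 0.6, -2.0]
finger_gap: 52.1
```

Run:
```python
from h import *
print(bot.observe()['finger_gap']); go(587,-133,204)
```

```text
52.05865917754096
[ 586.  -138.5  330.8] toolx deg 144.0 -> cm [ 0.26  0.51 12.68]
```

>>> arm_command:
  delta_pos:
    - [0.3,0.5,3]
    - [0.3,0.5,6]
    - [0.3,0.5,9]
    - [0.3,0.5,11]
    - [0.3,0.5,12]
    - [0.3,0.5,12.4]
    - [0.3,0.5,12.6]
    - [0.3,0.5,12.7]
  twist: [0,0,0,0,0,0,0,0]
  gripper: [1,1,1,1,1,1,1,1]

```text
time_s: 6.2
position: [587.0, -132.6, 204.5]
eef_rot: [0.309, 0.951, -0.0, 0.001]
force: [-0.5, -0.4, -1.3]
finger_gap: 52.0
```

>>> arm_command:
  delta_pos:
    - [0,0,0]
    - [0,0,0.1]
    - [0,0,0.1]
  twist: [0,0,0]
  gripper: [1,1,1]

```text
time_s: 6.5
position: [587.2, -132.7, 204.0]
eef_rot: [0.309, 0.951, -0.0, 0.002]
force: [0.4, 0.3, 0.1]
finger_gap: 51.9
```

Contact is just beginning, so I'll lower slightly more and release.

>>> arm_command:
  delta_pos:
    - [0,0,0.15]
    - [0,0,0.15]
    - [0,0,0.15]
  twist: [0,0,0]
  gripper: [1,1,1]

```text
time_s: 6.8
position: [587.3, -132.6, 203.9]
eef_rot: [0.309, 0.951, -0.001, 0.002]
force: [-3.8, 0.0, 10.4]
finger_gap: 51.8
```

>>> arm_command:
  delta_pos:
    - [0,0,0]
    - [0,0,0]
    - [0,0,0]
    - [0,0,0]
    - [0,0,0]
    - [0,0,0]
    - [0,0,0]
    - [0,0,0]
  twist: [0,0,0,0,0,0,0,0]
  gripper: [0.5,0.3,0.15,0,0,0,0,0]

```text
time_s: 7.6
position: [587.3, -132.6, 203.9]
eef_rot: [0.309, 0.951, -0.001, 0.002]
force: [-0.6, 0.3, -0.2]
finger_gap: 85.7
```

>>> arm_command:
  delta_pos:
    - [0,0,-1]
    - [0,0,-3]
    - [0,0,-6]
    - [0,0,-10]
    - [0,0,-13]
    - [0,0,-13]
  twist: [0,0,0,0,0,0]
  gripper: [0,0,0,0,0,0]

```text
time_s: 8.2
position: [588.5, -131.8, 339.4]
eef_rot: [0.309, 0.951, -0.0, 0.006]
force: [1.0, 1.5, -0.5]
finger_gap: 85.5
```

Run:
```python
from h import *
s=snap('top'); t=snap('side')
a=cv2.resize(s['frame'][130:280,180:480],None,fx=2.6,fy=2,interpolation=3)[:, :780]; b=t['frame'][130:390,130:480]
b=cv2.resize(b,(780,300)); cv2.imwrite('pics/p1.png',np.vstack([a,b])[:,:,::-1])
o=bot.observe(); print(o['joints'])
go(559,289,330); go(534,251,330)
```

```text
[ 0.61006279  0.51229844 -0.65855054  1.77026777  0.37327034  0.98106667
  0.746291  ]
[ 587.  -132.3  335.1] toolx deg 144.0 -> cm [27.02 32.44  0.36]
[ 587.  -132.3  335.1] toolx deg 144.0 -> cm [26.81 27.89  0.36]
```

View pics/p1.png

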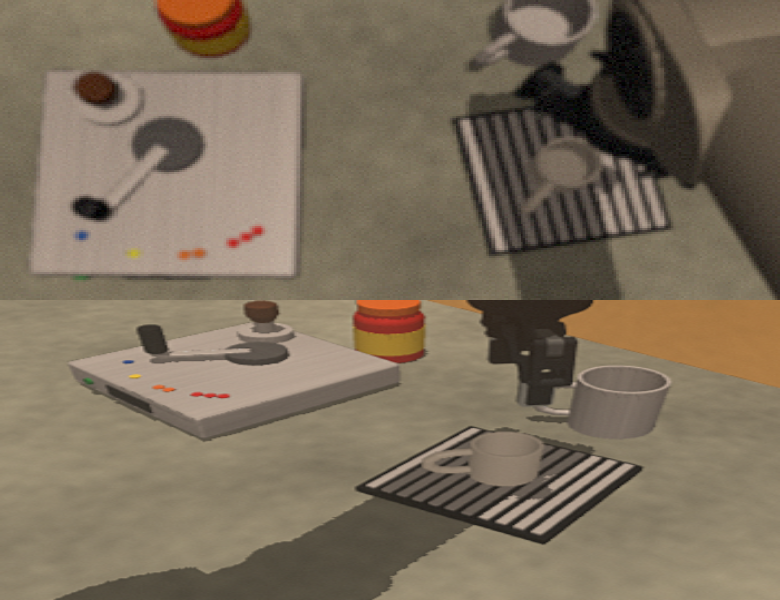

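The cup stands upright, near the middle of the tray, with its ear toward the robot. The lever is at rest and the dots are clear. Next I'll go over the knob.

>>> arm_command:
  delta_pos:
    - [26.8,27.9,0]
    - [26.8,27.9,0]
    - [26.8,27.9,0]
    - [26.8,27.9,0]
    - [26.8,27.9,0]
    - [26.8,27.9,0]
    - [26.8,27.9,0]
    - [26.8,27.9,0]
  twist: [0,0,0,0,0,0,0,0]
  gripper: [0,0,0,0,0,0,0,0]

```text
time_s: 9.1
position: [532.4, 254.2, 332.6]
eef_rot: [0.308, 0.952, -0.001, 0.002]
force: [-0.2, 1.3, 0.8]
finger_gap: 85.4
```

>>> arm_command:
  delta_pos:
    - [0,0,0]
  twist: [0]
  gripper: [0]

```text
time_s: 9.2
position: [529.8, 260.1, 332.1]
eef_rot: [0.303, 0.953, 0.0, 0.0]
force: [0.5, -0.6, -0.2]
finger_gap: 85.4
```

Run:
```python
from h import *
go(533,251,253)
s=snap('wrist'); P=cloud(s); m=(P[...,2]>112)&(P[...,2]<126)&(np.hypot(P[...,0]-534,P[...,1]-251)<25); p=P[m]
if len(p): print(len(p),cv2.minEnclosingCircle(p[:,:2].astype(np.float32)))
```

```text
[529.8 260.1 332.1] toolx deg 144.7 -> cm [-0.79 -0.57  7.91]
781 ((530.4262084960938, 249.89263916015625), 11.025399208068848)
```

>>> arm_command:
  delta_pos:
    - [-0.8,-0.6,0]
    - [-0.8,-0.6,2]
    - [-0.8,-0.6,5]
    - [-0.8,-0.6,7]
    - [-0.8,-0.6,7.9]
    - [-0.8,-0.6,7.9]
    - [-0.8,-0.6,7.9]
  twist: [0,0,0,0,0,0,0]
  gripper: [0,0,0,0,0,0,0]

```text
time_s: 9.95
position: [534.0, 247.2, 253.1]
eef_rot: [0.305, 0.952, -0.001, 0.001]
force: [0.1, 0.3, 0.4]
finger_gap: 85.4
```

>>> arm_command:
  delta_pos:
    - [0,0,0]
    - [0,0,0]
    - [0,0,0]
    - [0,0,0]
    - [0,0,0]
  twist: [0,0,0,0,0]
  gripper: [0.3,0.5,0.6,0.6,0.6]

```text
time_s: 10.45
position: [534.1, 247.3, 253.3]
eef_rot: [0.305, 0.952, -0.001, 0.001]
force: [-0.4, 0.1, 0.6]
finger_gap: 34.2
```

```bash
cat > arc.py <<'E'
from h import *
import sys
from scipy.spatial.transform import Rotation as R
# finger centre leads the knob by L mm along the tangent; rows from lever angle a0 to a1
a0,a1,n,L=map(float,sys.argv[1:5]); o=bot.observe(); r=R.from_quat(o['eef_rot']); X=r.as_matrix()[:,0]
yaw=np.arctan2(X[1],X[0]); print(o['position'].round(1),o['force'].round(1),o['finger_gap'],'yaw',yaw,'dir',np.arctan2(o['position'][1]-200.5,o['position'][0]-607))
for a in np.linspace(a0,a1,int(n)+1)[1:]:
    th=np.pi-.6+a; p=np.array([607+90*np.cos(th)-L*np.sin(th),200.5+90*np.sin(th)+L*np.cos(th),253])
    d=r.inv().apply(p-o['position'])/10; w=(th-yaw+np.pi)%(2*np.pi)-np.pi
    print(round(a,2),d.round(1),'twist',round(-w,2))
E
python3 arc.py 0 0.4 8 6
```

```text
[534.1 247.3 253.3] [-0.4  0.1  0.6] 34.20906776213995 yaw 2.5217970370890033 dir 2.570818541615563
0.05 [ 0.3 -0.8  0. ] twist -0.07
0.1 [ 0.2 -1.2  0. ] twist -0.12
0.15 [ 0.1 -1.7  0. ] twist -0.17
0.2 [-0.  -2.1  0. ] twist -0.22
0.25 [-0.1 -2.6  0. ] twist -0.27
0.3 [-0.3 -3.   0. ] twist -0.32
0.35 [-0.5 -3.4  0. ] twist -0.37
0.4 [-0.7 -3.8  0. ] twist -0.42
```

>>> arm_command:
  delta_pos:
    - [0.3,-0.8,0]
    - [0.2,-1.2,0]
    - [0.1,-1.7,0]
    - [0,-2.1,0]
    - [-0.1,-2.6,0]
    - [-0.3,-3.0,0]
    - [-0.5,-3.4,0]
    - [-0.7,-3.8,0]
  twist: [-0.07,-0.12,-0.17,-0.22,-0.27,-0.32,-0.37,-0.42]
  gripper: [0.6,0.6,0.6,0.6,0.6,0.6,0.6,0.6]

```text
time_s: 11.25
position: [517.2, 213.5, 253.6]
eef_rot: [0.098, 0.995, 0.0, 0.0]
force: [-1.4, 3.9, -0.4]
finger_gap: 34.2
```

```bash
python3 arc.py 0.4 0.8 8 6
python3 - <<'E'
from h import *
s=snap('wrist','w3.png')
E
```

```text
[517.2 213.5 253.6] [-1.4  3.9 -0.4] 34.169943330855645 yaw 2.9452092637837053 dir 2.9977294038554407
0.45 [-0.1 -0.5  0.1] twist -0.05
0.5 [-0.2 -1.   0.1] twist -0.1
0.55 [-0.2 -1.4  0.1] twist -0.15
0.6 [-0.4 -1.9  0.1] twist -0.2
0.65 [-0.5 -2.3  0.1] twist -0.25
0.7 [-0.6 -2.7  0.1] twist -0.3
0.75 [-0.8 -3.1  0.1] twist -0.35
0.8 [-1.  -3.6  0.1] twist -0.4
```

View pics/w3.png

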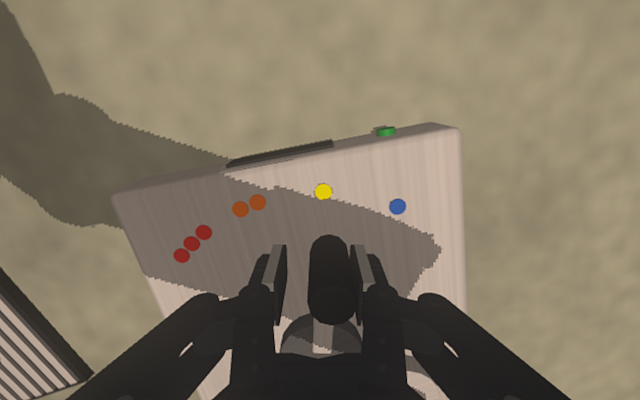

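The knob at (330,280) sits between the fingers, pressed by the trailing one, and is level with the yellow dot (323,191). The reaction is about 4 N. I'll continue.

>>> arm_command:
  delta_pos:
    - [-0.1,-0.5,0]
    - [-0.2,-1.0,0]
    - [-0.2,-1.4,0]
    - [-0.4,-1.9,0]
    - [-0.5,-2.3,0]
    - [-0.6,-2.7,0]
    - [-0.8,-3.1,0]
    - [-1.0,-3.6,0]
  twist: [-0.05,-0.1,-0.15,-0.2,-0.25,-0.3,-0.35,-0.4]
  gripper: [0.6,0.6,0.6,0.6,0.6,0.6,0.6,0.6]

```text
time_s: 12.1
position: [519.3, 176.7, 253.6]
eef_rot: [-0.104, 0.995, 0.001, -0.0]
force: [-2.3, 3.7, 1.0]
finger_gap: 33.9
```

```bash
python3 arc.py 0.8 1.22 8 6
```

```text
[519.3 176.7 253.6] [-2.3  3.7  1. ] 33.86567773263051 yaw -2.933545227055819 dir -2.8761460582720226
0.85 [-0.1 -0.5  0.1] twist -0.04
0.9 [-0.2 -0.9  0.1] twist -0.1
0.96 [-0.3 -1.4  0.1] twist -0.15
1.01 [-0.4 -1.9  0.1] twist -0.2
1.06 [-0.5 -2.3  0.1] twist -0.25
1.12 [-0.7 -2.8  0.1] twist -0.31
1.17 [-0.9 -3.2  0.1] twist -0.36
1.22 [-1.1 -3.6  0.1] twist -0.41
```

>>> arm_command:
  delta_pos:
    - [-0.1,-0.5,0]
    - [-0.2,-0.9,0]
    - [-0.3,-1.4,0]
    - [-0.4,-1.9,0]
    - [-0.5,-2.3,0]
    - [-0.7,-2.8,0]
    - [-0.9,-3.2,0]
    - [-1.1,-3.6,0]
  twist: [-0.04,-0.1,-0.15,-0.2,-0.25,-0.31,-0.36,-0.41]
  gripper: [0.6,0.6,0.6,0.6,0.6,0.6,0.6,0.6]

```text
time_s: 12.9
position: [536.1, 144.6, 253.2]
eef_rot: [-0.305, 0.952, 0.002, -0.001]
force: [-6.9, 2.9, 2.2]
finger_gap: 34.1
```

>>> arm_command:
  delta_pos:
    - [0,0,0]
    - [0,0,0]
    - [0,0,0]
    - [0,0,0]
  twist: [0,0,0,0]
  gripper: [0.6,0.6,0.6,0.6]

```text
time_s: 13.3
position: [535.8, 145.1, 253.3]
eef_rot: [-0.305, 0.952, 0.002, -0.001]
force: [-2.1, 3.9, -0.9]
finger_gap: 34.3
```

```bash
python3 arc.py 1.2 1.22 1 6
python3 - <<'E'
from h import *
s=snap('wrist'); t=snap('side'); P=cloud(s); m=(P[...,2]>112)&(P[...,2]<126)&(np.hypot(P[...,0]-534,P[...,1]-150)<30)&(s['frame'].max(2)<90); p=P[m]
print(len(p))
f=np.vstack([cv2.resize(s['frame'],(480,300)),cv2.resize(t['frame'],(480,300))]); cv2.imwrite('pics/w4.png',f[:,:,::-1]); print(bot.observe()['force'])
E
```

```text
[535.8 145.1 253.3] [-2.1  3.9 -0.9] 34.3141435314073 yaw -2.520891364844905 dir -2.4804922472261413
1.22 [-0.  -0.2  0. ] twist 0.0
3187
[-2.51435969  4.50240347 -0.71929061]
```

View pics/w4.png

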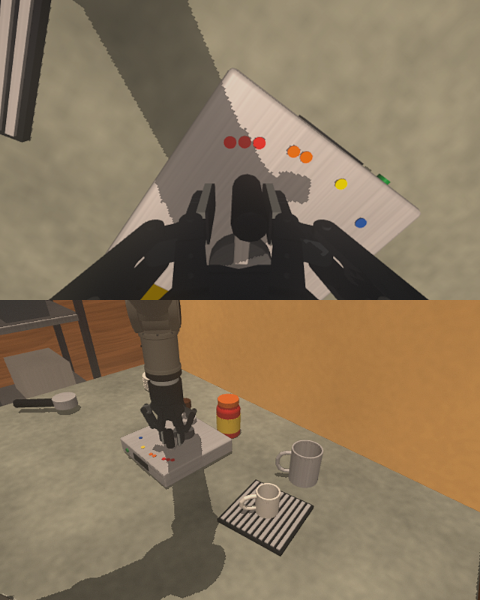

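The knob at (248,205) is in line with the middle red dot (245,142), pressed by the trailing finger at about 5 N. From the TCP, the lever is at about 1.20 rad. The cup is upright on the tray. I'll make one numeric check of the cup, then hand in.

Run:
```python
from h import *
s=snap('top'); P=cloud(s); m=(P[...,2]>58)&(P[...,2]<76)&(abs(P[...,0]-587)<60)&(abs(P[...,1]+133)<60); p=P[m]
d=np.median(p,0)-[587,-133,0]; print(len(p),'cup-tray',d,bot.observe()['force'],bot.observe()['time_s'])
if np.abs(d[:2]).max()<35: print(ticket.hand_in())
```

```text
246 cup-tray [-10.21241664  14.82791489  67.83238152] [-3.56038341  4.42101434 -0.66498613] 13.45
the job is handed in; nothing more can be done
None
```

The cup is standing upright on the drip tray and the lever is being held at the third click. I handed the job in at 13.45 s, and no verdict was reported.

- **Moves:** I gripped the cup across its own x and lifted it clear of the knob. I set it near the tray's centre and let go. Then I straddled the knob with a loosely closed gripper and pushed the lever round the arc with the trailing finger, stopping at the three red dots.
- **Lever:** I estimate it at about 1.20 rad, worked out from the arm's position. In the wrist picture the knob lines up with the middle red dot. The arm still feels about 5 N from the return spring.
- **Cup:** Its top is about 68 mm above the counter, where 70 mm is expected. Its centre measured about 10 and 15 mm from the tray's centre, well within the 55 mm limit. That depth reading also takes in some of the ear and walls, so the true offset is probably smaller.
- **Bystanders:** The tamper, jug and tin were never touched as far as I could tell. I judged this from the pictures and did not measure their positions again.

The early cup readings disagreed by about 4 mm between the top and wrist cameras. I averaged them, and the grasp held. No check failed.

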